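# Lap a stamping die and show its face to the inspection camera

### The arm

A 6-joint arm with a two-finger parallel gripper is mounted at the origin on a cart in front of the work surface, level with it; the furniture and walls round the work are solid. World frame = base frame: x ahead of the robot, y to its left, z up, the work surface at z = 0. Lengths are in m, angles in rad, forces in N, time in s.
With the tool pointing down it reaches from about 0.3 to 0.875 m from the base axis. Payload 4.2 kg.
Tool frame: the origin (TCP) lies on the centre line of the jaws, within the pads' length; the fingertips stand 19 mm ahead of it and the grasp point (between the pads) is the TCP; z points along the fingers, y is the line along which they close (so a half turn about z gives the same grasp; the last joint's range is limited). The gripper opens to 85 mm and grips with 20 to 120 N. Pads are 22 mm wide; open, the fingers measure 114 mm over their backs; the gripper's body (76 mm by 85 mm) begins 54 mm behind the grasp point. The pads swing forward as they close: fully open they stand 13 mm farther back than shut.
Start: joints at [-0.02, 0.32, 1.565, -0, 1.257, -0.02], TCP at [0.575, 0, 0.25] pointing down, gripper open.
Joint ranges: [-3.11, 3.11], [-0.84, 2.01], [0.21, 2.61], [-1.34, 4.49], [0.05, 2.63], [-2.56, 2.56]. Speed limits (rad/s): [2.57, 2.57, 3.14, 3.14, 3.14, 3.14].

### API

Orientations are given as a 3x3 rotation matrix whose columns are the frame's x, y, z axes.
In Python, from rig import get_obs, viewer, ticket gives the robot as it stands.
- The arm moves only by the tool apply_moves, never from a script. Its argument "series" is a list of rows, each a list of 6 numbers: the shift along the tool's x, y, z normalised to -1 to 1, where 1 is 8 cm, then the turn, a rotation vector about the tool's x, y, z normalised to -1 to 1, where 1 is 180 degrees. In form: [[x, y, z, wx, wy, wz], ...]. A call has 1 to 20 rows; each row is the pose to reach, as a shift and turn from the pose commanded when the call began, along the tool's axes at that moment, turning the shorter way round; what a row does not reach only later rows make up. A row lasts 1/10 s, in which the tool goes at most 50 mm and 8.59 degrees, less where a joint would pass 70% of its speed; a pose out of reach is approached as far as the arm can. A call with a number of a shift or a turn outside -1 to 1 is refused whole. A call with a gripper value outside its range is refused whole. "jaw" is the opening, from 0 (shut) to 1 (fully open), set as the call begins (left out, the last holds). The fingers move at their own pace and stop on an object; "force" is the grip in N (left out, the last holds). Time passes only in rows, so rows that repeat a pose let the fingers close. It gives the time, the measured TCP pose, the force, the opening and the grip force at its end, in the units of the state.
- get_obs(): the state, without advancing time (a new reading comes with each control period).
- viewer.read_camera(name): name is "scene" or "side" or "wrist"; returns a dict with "image" (400x640x3 uint8, red, green, blue), "depth" (400x640 float32, m along the optical axis (not along the pixel's ray), 0 where there is no reading), "mtx" (3x3 intrinsics, pixels), "rvec" (rotation vector, rad) and "tvec" (3), from world to camera coordinates, as OpenCV has them. Camera axes: x right, y down, z forward; pixel columns grow to the right and rows downward; lengths in m; the calibration is good to about 2 mm. The wrist camera is an equidistant fisheye: a pixel r from the principal point sees the ray r / f radians off the axis. A picture is of the moment at which its call begins.
- ticket.hand_in(): hands the job in; it is judged then, once.
The state is a dict: "clock": time; "joint_pos": joint angles; "joint_vel": joint speeds; "joint_torque": joint torques, N m; "ee_pos": TCP position; "tool_rot": TCP orientation; "wrist_force": force on the tool from outside, world axes, zero at the start; "torque": the same for the moment, N m; "grip_width": finger opening in m; "finger_force": force on a finger pad.
Only numpy, scipy, OpenCV 4.12 (cv2) and the standard library are available. Lean on these libraries where they do the work, as an engineer would, in place of code of your own. Each camera call takes 0.05 s, during which the arm holds its last target. There are 200 camera calls.

### The job

Take the hand die with the rectangular steel face by its handle, set its face flat on the left end of the sprung lapping plate and rub it along to the right end, pressing lightly and steadily so that the plate sinks about 4 mm. Then hold the die up to the inspection camera: its face centred on and square to the lens, 70 mm in front of the glass, the long edges of the face level; the program finishes while the gripper still holds it there, still. Do not touch the camera, and leave the round die, the wax and the jar where they stand.

Things in the scene. Friction and masses are not known exactly. Their poses are not given: they have to be found in the camera images.
- die_center (a point): The die to be lapped, a loose hand stamp standing upright on its face, 70 mm tall, about 0.15 kg: a rectangular steel plate 26 x 46 mm (x by y) and 8 mm thick at the bottom, a brass ferrule 22 mm across from 8 to 15 mm up, then a square wooden handle 18 x 18 mm from 15 to 70 mm up with its sides along x and y. The point is on its axis, half-way up (35 mm above the face); z points from the face up through the handle, y along the long edges of the face.
- die_face (a point): The centre of the die's flat working face (its underside), 35 mm below die_center; same axes.
- die: The same die as a body; its origin and axes are those of die_face.
- round_die: A bystander: a hand die with the same handle and height, but a round steel face 36 mm across. Origin at the centre of its underside. Leave it alone.
- lap_base: The lapping stand, fixed to the bench: a dark wooden board 90 x 210 x 12 mm with brass screws, carrying the grey sprung plate. Origin under its centre at bench level; y along its length, towards its left end as the robot sees it, to within 0.25 rad.
- lap_top (a point): The centre of the top of the grey lapping plate, 45 mm above the bench when unloaded; it moves down with the plate. The plate is 76 mm (x) by 180 mm (y) and 10 mm thick; +y is its left end. Two thin black lines across it, 50 mm to either side of the middle, mark where the middle of the die starts (left) and finishes (right) its rub; at least 40 mm to either side is reached.
- lap_plate (a joint): How far the sprung plate has sunk, m: 0 unloaded, up to 0.012. It begins to sink at about 1 N and takes 1.2 N per mm more (4 mm is about 6 N); it stays level.
- camera_stand: Stand of the inspection camera, fixed: grey foot 85 x 100 mm, steel post 135 mm tall at its back, 40 mm behind the origin. Origin at bench level; its front is -x, which faces roughly towards the robot.
- lens: Inspection camera, a barrel 34 mm thick and 66 mm long held on the stand. Origin at the centre of the front glass, 115 mm above the bench; z is the direction it looks, forward and up at 0.6 rad (34 degrees) from vertical; y is level. The face of the die is to be on this z axis, 70 mm out, facing back along it.
- wax: A bystander: a yellow beeswax block 36 x 58 x 20 mm, loose. Origin at the centre of its underside.
- jar: A bystander: a small round turquoise jar, 43 mm across and 50 mm tall, loose. Origin at the centre of its underside.
Things that resemble listed ones, but are neither listed nor needed, are in the scene too. Leave any blue look-alike of the die alone.

How it is judged:
By the outcome, as a careful person would: the job done as asked, in the order asked, and still so for the second after the job is handed in, while the arm keeps its last pose, push and grip.
It also fails if it takes over 51 s, if anything falls off the work surface, if the arm or the gripper's body presses on something with over 40 N, if the wrist force passes 120 N, or if a joint passes its speed limit or range.

## Working session

There is one attempt and no reset: what is moved stays moved. The work goes in short steps, Python scripts to look and compute and a tool call to move; the robot and the scene stay as the last step left them, time stands still between calls to the robot, and variables do not carry over. Pictures are saved under pics/ and viewed, at most 10 in all, crops included, and the job is handed in when it is done.

Besides the shell and the picture viewer there is one more tool, called after "Emit:" by a JSON object that holds its "method" and its "body", one argument or row to a line. apply_moves: Moves the arm, as the interface text tells. Its arguments: {"type":"object","properties":{"series":{"type":"array","items":{"type":"array","items":{"type":"number","minimum":-1,"maximum":1}}},"jaw":{"type":"number"},"force":{"type":"number"}},"required":["series"]}

```bash
mkdir -p pics; ls
cat > h.py <<'E'
import numpy as np, cv2
from rig import get_obs, viewer, ticket
def cam(n):
    c=viewer.read_camera(n); c['R']=cv2.Rodrigues(np.array(c['rvec'],float))[0]; c['t']=np.array(c['tvec'],float).ravel(); return c
def save(n,im,name): cv2.imwrite(f'pics/{name}.png',cv2.cvtColor(im,cv2.COLOR_RGB2BGR))
def cloud(c):  # world points per pixel (pinhole)
    K=np.array(c['mtx']); v,u=np.mgrid[:400,:640]; d=c['depth']
    p=np.stack([(u-K[0,2])/K[0,0]*d,(v-K[1,2])/K[1,1]*d,d],-1)
    return (p-c['t'])@c['R']
E
python3 - <<'E'
from h import *
o=get_obs(); print(o)
a=cam('scene'); b=cam('side')
print(a['mtx'],-a['R'].T@a['t'],-b['R'].T@b['t'])
save(0,a['image'],'scene0'); save(0,b['image'],'side0')
np.savez('c0.npz',P=cloud(a),I=a['image'],Q=cloud(b),J=b['image'])
E
```

```text
pics
{'clock': 0.0, 'joint_pos': array([-2.00142543e-02,  3.20303972e-01,  1.56569499e+00, -2.23593025e-05,
        1.25737716e+00, -1.99836685e-02]), 'joint_vel': array([ 4.35116916e-04, -4.33431823e-05, -2.15076877e-03,  5.52403904e-04,
        6.10603404e-04,  2.70237881e-05]), 'joint_torque': array([ 7.05825660e-04, -4.15526962e+01, -2.34157133e+01, -1.88356019e-06,
        8.09230405e-03,  1.54784908e-05]), 'ee_pos': array([ 5.74556092e-01, -4.91118177e-06,  2.49469088e-01]), 'tool_rot': array([[ 2.36860119e-05,  9.99998409e-01, -1.78354020e-03],
       [ 1.00000000e+00, -2.36603190e-05,  1.44266654e-05],
       [ 1.43844433e-05, -1.78354054e-03, -9.99998409e-01]]), 'wrist_force': array([-0.36202818,  0.05244558, -0.89860088]), 'torque': array([ 0.00085063, -0.02009313,  0.01190299]), 'finger_force': 0.0, 'grip_width': 0.08549827070716137}
[[363.48589732   0.         319.74985842]
 [  0.         363.48589732 194.90438973]
 [  0.           0.           1.        ]] [ 0.0324004  -1.09098751  0.45829509] [0.36250877 0.49952726 0.52261406]
```

View pics/scene0.png

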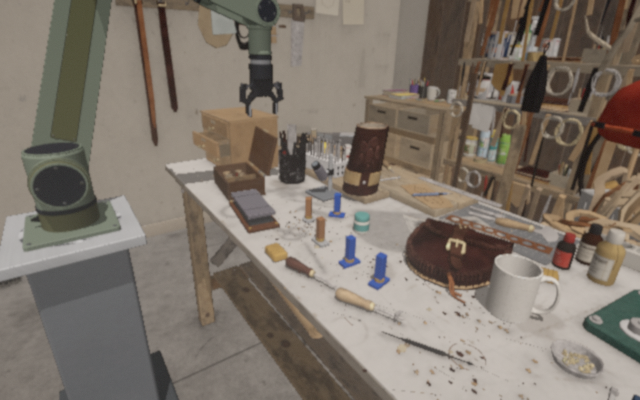

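View pics/side0.png

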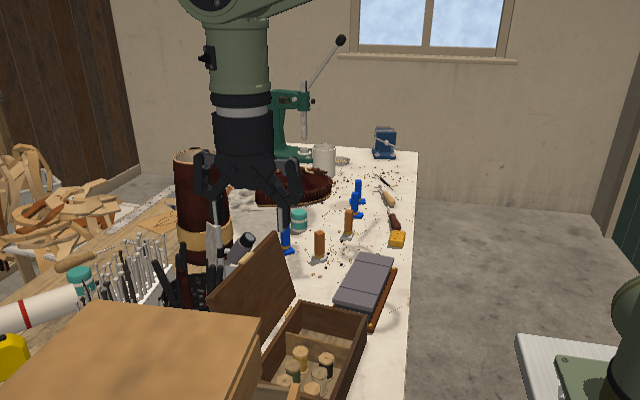

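Scene: two brown-handled dies at (309,207) and (320,230), blue look-alikes at (337,206), (350,250) and (380,270); the plate is at (252,206) and the inspection camera at (320,180). Side: brown dies at (319,245) and (347,222), plate (365,278), camera (238,245). I'll enlarge the dies and measure.

Run:
```python
from h import *
z=np.load('c0.npz');P,I,Q,J=[z[k] for k in 'PIQJ']
A=cv2.resize(I[180:255,270:370],(640,480),interpolation=cv2.INTER_CUBIC)[:, :]
B=cv2.resize(J[195:275,270:370],(600,480),interpolation=cv2.INTER_CUBIC)
A=cv2.resize(A,(400,300));B=cv2.resize(B,(375,300)); 
W=cv2.resize(J[215:310,200:300],(400,300),interpolation=cv2.INTER_CUBIC)
W2=cv2.resize(I[150:210,290:350],(375,300),interpolation=cv2.INTER_CUBIC)
save(0,np.vstack([np.hstack([A,B]),np.hstack([W,W2])]),'crop1')
def hand(P,I,n):
    hsv=cv2.cvtColor(I,cv2.COLOR_RGB2HSV)
    m=((hsv[...,0]>5)&(hsv[...,0]<18)&(hsv[...,1]>110)&(hsv[...,2]>70)&(P[...,2]>.02)&(P[...,2]<.085)&(P[...,0]>.3)&(P[...,0]<.8)&(abs(P[...,1])<.3)).astype(np.uint8)
    N,l,s,c=cv2.connectedComponentsWithStats(m)
    for i in range(1,N):
        if s[i,4]>25:
            q=P[l==i]; print(n,c[i].round(),s[i,4],np.percentile(q,5,0).round(3),np.percentile(q,95,0).round(3),np.median(q,0).round(3), 'top',q[q[:,2]>.067].mean(0).round(3))
hand(P,I,'scene');hand(Q,J,'side')
# plate
for n,p,im in(('scene',P,I),('side',Q,J)):
    m=(abs(p[...,2]-.045)<.004)&(p[...,0]>.25)&(p[...,0]<.75)&(abs(p[...,1])<.4)
    hsv=cv2.cvtColor(im,cv2.COLOR_RGB2HSV); m&=(hsv[...,1]<70)
    N,l,s,c=cv2.connectedComponentsWithStats(m.astype(np.uint8))
    for i in range(1,N):
        if s[i,4]>300:
            q=p[l==i];r=cv2.minAreaRect(q[:,:2].astype(np.float32)*1000); print(n,'plate',c[i],s[i,4],r,q[:,2].mean())
    # high things near camera stand
    m=(p[...,2]>.05)&(p[...,2]<.2)&(p[...,0]>.4)&(p[...,0]<.85)&(p[...,1]>-.05)&(p[...,1]<.4)&(hsv[...,1]<80)
    N,l,s,c=cv2.connectedComponentsWithStats(m.astype(np.uint8))
    for i in range(1,N):
        if s[i,4]>60: q=p[l==i];print(n,'tall',c[i].round(),s[i,4],q.min(0).round(3),q.max(0).round(3))
```

```text
side [199. 248.] 59 [ 0.766 -0.207  0.054] [ 0.796 -0.199  0.073] [ 0.777 -0.203  0.062] top [ 0.773 -0.204  0.071]
side [302. 322.] 464 [ 0.423 -0.078  0.058] [0.545 0.055 0.061] [ 0.532 -0.05   0.06 ] top [nan nan nan]
side [322. 352.] 1515 [ 0.422 -0.01   0.026] [0.526 0.086 0.061] [0.465 0.001 0.042] top [nan nan nan]
side [271. 383.] 60 [0.504 0.084 0.042] [0.533 0.103 0.061] [0.521 0.101 0.06 ] top [nan nan nan]
side [311. 392.] 320 [0.451 0.072 0.039] [0.476 0.112 0.061] [0.466 0.086 0.042] top [nan nan nan]
scene plate [252.14540466 202.42386831] 729 ((428.3274841308594, -206.17584228515625), (184.86155700683594, 76.51770782470703), 81.46131896972656) 0.04507469851278127
scene tall [299. 148.] 1212 [ 0.63 -0.05  0.05] [0.84  0.162 0.2  ]
scene tall [224. 149.] 155 [0.475 0.149 0.052] [0.589 0.364 0.125]
side plate [363.91087686 279.55917585] 2087 ((429.34393310546875, -203.72109985351562), (182.15122985839844, 76.039794921875), 81.75579833984375) 0.04334846523573485
side tall [212. 263.] 757 [ 0.637 -0.049  0.091] [0.676 0.007 0.2  ]
side tall [175. 280.] 1121 [ 0.658 -0.05   0.05 ] [0.74  0.039 0.179]
side tall [126. 282.] 2058 [ 0.776 -0.05   0.05 ] [0.847 0.07  0.154]
side tall [ 86. 294.] 157 [0.807 0.041 0.104] [0.834 0.079 0.146]<stdin>:15: RuntimeWarning: Mean of empty slice.
  ret = um.true_divide(
```

View pics/crop1.png

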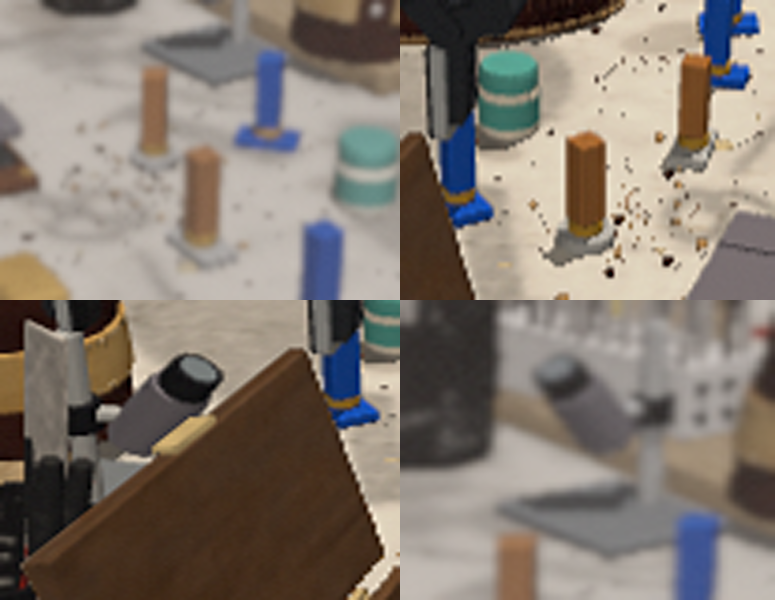

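The crop shows the (309,207) scene / (319,245) side die with a round-ish foot. The (320,230) scene / (347,222) side die has an elongated rectangular foot, so it's likely the target. My y-limits were too tight, so I'm re-measuring.

Run:
```python
from h import *
z=np.load('c0.npz');P,I,Q,J=[z[k] for k in 'PIQJ']
for n,p,im in(('scene',P,I),('side',Q,J)):
    hsv=cv2.cvtColor(im,cv2.COLOR_RGB2HSV)
    v,u=np.mgrid[:400,:640]
    for (x,y) in ([(309,207),(320,230)] if n=='scene' else [(319,245),(347,222)]):
        w=(abs(u-x)<14)&(abs(v-y)<25)
        m=w&(hsv[...,0]<18)&(hsv[...,1]>90)&(p[...,2]>.02)&(p[...,2]<.08)
        q=p[m]; print(n,'handle',x,y,m.sum(),np.percentile(q,[5,50,95],axis=0).round(3).tolist(), q[q[:,2]>.066].mean(0).round(3))
        m=(abs(u-x)<22)&(abs(v-y)<35)&(abs(p[...,2]-.008)<.004)&(hsv[...,1]<90)
        q=p[m]; print('   foot',m.sum(),q.mean(0).round(3),[np.round(k,1) for k in cv2.minAreaRect(q[:,:2].astype(np.float32)*1000)])
    box=(290,350,148,205) if n=='scene' else (205,275,228,300)
    m=(u>=box[0])&(u<box[1])&(v>=box[2])&(v<box[3])&(p[...,2]>.05)&(p[...,2]<.145)
    m&=(p[...,1]<-.1)&(p[...,1]>-.45)&(p[...,0]>.5)&(p[...,0]<.85)
    q=p[m];print('cam',m.sum(),np.percentile(q,[5,50,95],axis=0).round(3).tolist())
    np.save(n+'cam.npy',np.c_[q,hsv[m],u[m],v[m]])
    # foot of stand
    mm=(abs(p[...,2]-.008)<.006)&(hsv[...,1]<60)&(hsv[...,2]<150)&(p[...,1]<-.05)&(p[...,1]>-.5)&(p[...,0]>.5)&(p[...,0]<.9)
    N,l,s,c=cv2.connectedComponentsWithStats(mm.astype(np.uint8))
    for i in range(1,N):
        if s[i,4]>60:
            q=p[l==i];print('standfoot',c[i].round(),s[i,4],[np.round(k,1) for k in cv2.minAreaRect(q[:,:2].astype(np.float32)*1000)],q[:,2].mean())
```

```text
scene handle 309 207 163 [[0.492, -0.45, 0.026], [0.539, -0.329, 0.051], [0.547, -0.32, 0.07]] [ 0.518 -0.391  0.069]
   foot 428 [ 0.647 -0.213  0.009] [array([ 623.7, -216.8]), array([534.3, 140.9]), np.float64(59.5)]
scene handle 320 230 162 [[0.492, -0.45, 0.022], [0.5, -0.448, 0.042], [0.546, -0.324, 0.069]] [ 0.498 -0.447  0.069]
   foot 232 [ 0.565 -0.355  0.008] [array([ 558.7, -366.1]), array([390.6, 110.2]), np.float64(51.7)]
cam 798 [[0.547, -0.34, 0.054], [0.719, -0.195, 0.079], [0.835, -0.108, 0.122]]
standfoot [322. 193.] 303 [array([ 703.6, -190.4]), array([ 99. , 105.2]), np.float64(87.6)] 0.009296559091749527
side handle 319 245 231 [[0.537, -0.32, 0.023], [0.546, -0.312, 0.047], [0.559, -0.305, 0.068]] [ 0.548 -0.314  0.068]
   foot 72 [ 0.558 -0.331  0.006] [array([ 572.4, -354.3]), array([ 45.8, 184.8]), np.float64(39.8)]
side handle 347 222 155 [[0.493, -0.444, 0.022], [0.501, -0.432, 0.048], [0.509, -0.429, 0.068]] [ 0.502 -0.438  0.068]
   foot 61 [ 0.501 -0.456  0.006] [array([ 507.3, -487.6]), array([344.8,  48.9]), np.float64(89.3)]
cam 956 [[0.655, -0.255, 0.058], [0.695, -0.177, 0.085], [0.739, -0.168, 0.117]]
standfoot [228. 270.] 70 [array([ 717.6, -207.1]), array([21.9, 58.3]), np.float64(20.4)] 0.008599353629312832
```

Emit:
{"method": "apply_moves", "body": {
  "series": [
    [-0.6, -0.1, 0, 0, 0, 0],
    [-1, -0.2, 0, 0, 0, 0],
    [-1, -0.2, 0, 0, 0, 0]
  ]
}}

```text
clock: 0.4
ee_pos: [0.5579, -0.083, 0.2499]
tool_rot: [[0.004, 1.0, -0.002], [1.0, -0.004, -0.001], [-0.001, -0.002, -1.0]]
wrist_force: [0.9, 0.8, 0.1]
grip_width: 0.0854
finger_force: 0.0
```

Emit:
{"method": "apply_moves", "body": {
  "series": [
    [-0.6, -0.1, 0, 0, 0, 0],
    [-1, -0.2, 0, 0, 0, 0],
    [-1, -0.2, 0, 0, 0, 0]
  ]
}}

```text
clock: 0.7
ee_pos: [0.5422, -0.1626, 0.2499]
tool_rot: [[0.004, 1.0, -0.001], [1.0, -0.004, -0.001], [-0.001, -0.001, -1.0]]
wrist_force: [-0.7, -0.0, -0.2]
grip_width: 0.0855
finger_force: 0.0
```

Emit:
{"method": "apply_moves", "body": {
  "series": [
    [-0.6, -0.1, 0, 0, 0, 0],
    [-1, -0.2, 0, 0, 0, 0],
    [-1, -0.2, 0, 0, 0, 0]
  ]
}}

```text
clock: 1.0
ee_pos: [0.5266, -0.2422, 0.2499]
tool_rot: [[0.003, 1.0, -0.001], [1.0, -0.003, -0.001], [-0.001, -0.001, -1.0]]
wrist_force: [1.0, 1.6, 0.2]
grip_width: 0.0852
finger_force: 0.0
```

Emit:
{"method": "apply_moves", "body": {
  "series": [
    [-0.6, -0.1, 0, 0, 0, 0],
    [-1, -0.2, 0, 0, 0, 0],
    [-1, -0.2, 0, 0, 0, 0],
    [-1, -0.2, 0, 0, 0, 0],
    [-1, -0.2, 0, 0, 0, 0]
  ]
}}

```text
clock: 1.5
ee_pos: [0.5115, -0.3183, 0.2501]
tool_rot: [[-0.001, 1.0, -0.0], [1.0, 0.001, 0.001], [0.001, -0.0, -1.0]]
wrist_force: [0.2, -0.2, 0.1]
grip_width: 0.0859
finger_force: 0.0
```

Run:
```python
from h import *
o=get_obs(); w=cam('wrist'); s=cam('side'); print(o['clock'],o['ee_pos'],w['mtx'],'camC',-w['R'].T@w['t'],w['R'].round(2))
save(0,w['image'],'wrist1'); np.savez('w1.npz',**{k:w[k] for k in('image','depth','mtx','R','t')})
np.savez('c1.npz',P=cloud(s),I=s['image']); save(0,s['image'],'side1')
```

```text
1.5 [ 0.51154206 -0.31829663  0.25014903] [[309.70691629   0.         319.76243588]
 [  0.         309.70691629 200.3902334 ]
 [  0.           0.           1.        ]] camC [ 0.51231988 -0.24643326  0.37430229] [[ 1.    0.   -0.  ]
 [ 0.   -0.96  0.28]
 [-0.   -0.28 -0.96]]
```

View pics/wrist1.png

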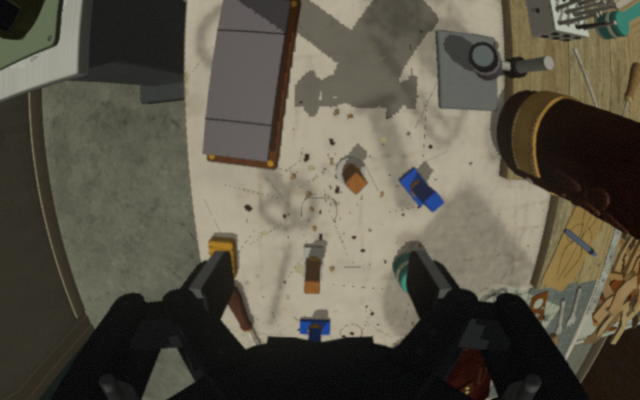

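Wrist view: plate upper left with its two lines, stand foot at (470,68), lens ring at (483,58), post tip at (545,65). Dies are at (353,178) and (313,275), blue ones at (421,190) and (315,328), jar (400,265), wax (221,252). Next I'll confirm the die feet and measure.

```bash
cat >> h.py <<'E'
def ray(c,u,v):
    K=c['mtx']; x=(np.asarray(u,float)-K[0,2])/K[0,0]; y=(np.asarray(v,float)-K[1,2])/K[1,1]
    r=np.hypot(x,y)+1e-12; s=np.sin(r)/r
    return np.stack([x*s,y*s,np.cos(r)],-1)@c['R']
def onplane(c,u,v,z):
    d=ray(c,u,v); C=-c['R'].T@c['t']; return C+d*((z-C[2])/d[...,2])[...,None]
def wcloud(c):
    v,u=np.mgrid[:400,:640]; d=ray(c,u,v); zc=d@c['R'][2]; C=-c['R'].T@c['t']
    return C+d*(c['depth']/zc)[...,None]
E
python3 - <<'E'
from h import *
w=dict(np.load('w1.npz')); I=w['image']
A=cv2.resize(I[145:205,320:400],(400,300),interpolation=cv2.INTER_CUBIC)
B=cv2.resize(I[235:300,270:357],(400,300),interpolation=cv2.INTER_CUBIC)
C=cv2.resize(I[20:120,425:560],(400,300),interpolation=cv2.INTER_CUBIC)
z=np.load('c1.npz');J=z['I'];D=cv2.resize(J[195:275,270:377],(400,300),interpolation=cv2.INTER_CUBIC)
save(0,np.vstack([np.hstack([A,B]),np.hstack([C,D])]),'crop2')
P=wcloud(w); hsv=cv2.cvtColor(I,cv2.COLOR_RGB2HSV); v,u=np.mgrid[:400,:640]
print('bench z check',P[220,260],P[130,360])
for n,(x,y) in dict(A=(353,178),B=(313,275)).items():
    m=(abs(u-x)<20)&(abs(v-y)<25)&(abs(P[...,2]-.07)<.004); q=P[m]
    r=cv2.minAreaRect(onplane(w,u[m],v[m],.07)[:,:2].astype(np.float32)*1000); print(n,'top',m.sum(),q.mean(0).round(4),r)
    m=(abs(u-x)<28)&(abs(v-y)<45)&(abs(P[...,2]-.008)<.0035)
    N,l,s,c=cv2.connectedComponentsWithStats(m.astype(np.uint8))
    for i in range(1,N):
        if s[i,4]>15: k=l==i; r=cv2.minAreaRect(onplane(w,u[k],v[k],.008)[:,:2].astype(np.float32)*1000); print('  foot',c[i].round(),s[i,4],r)
m=(abs(P[...,2]-.045)<.004)&(u<310)&(v<180); 
N,l,s,c=cv2.connectedComponentsWithStats(m.astype(np.uint8));i=1+s[1:,4].argmax();k=l==i
print('plate',s[i],cv2.minAreaRect(onplane(w,u[k],v[k],.045)[:,:2].astype(np.float32)*1000),P[k][:,2].mean())
m=(abs(P[...,2]-.008)<.006)&(hsv[...,2]<160)&(u>420)&(u<510)&(v>20)&(v<120); q=P[m]; h=q[:,2].mean()
print('foot',m.sum(),h,cv2.minAreaRect(onplane(w,u[m],v[m],h)[:,:2].astype(np.float32)*1000))
m=(u>455)&(u<525)&(v>30)&(v<90)&(P[...,2]>.04); q=P[m]; print('lens',m.sum(),np.percentile(q,[2,50,98],axis=0).round(3).tolist())
t=q[q[:,2]>.095];print('lens top',len(t),t.mean(0),t.min(0),t.max(0))
E
```

```text
bench z check [ 4.34338872e-01 -3.84259482e-01  2.66088998e-05] [ 0.56037042 -0.26861738  0.00113761]
A top 309 [ 0.5486 -0.3179  0.0701] ((548.6316528320312, -317.9745178222656), (18.72084617614746, 18.493179321289062), 46.88854217529297)
  foot [348. 167.] 302 ((548.7045288085938, -317.42059326171875), (34.15549087524414, 33.22706604003906), 0.8360454440116882)
B top 222 [ 0.5034 -0.4394  0.0699] ((502.8487854003906, -439.4107971191406), (17.398212432861328, 19.406740188598633), 0.06854023039340973)
  foot [313. 256.] 327 ((503.224365234375, -440.1772766113281), (46.906288146972656, 26.345495223999023), 88.89973449707031)
plate [  203     0    88   161 10726] ((430.49615478515625, -206.4454345703125), (179.6775665283203, 77.17691802978516), 81.78840637207031) 0.04550309049682209
foot 3936 0.009771484236152617 ((697.888916015625, -178.27369689941406), (145.8538360595703, 124.12963104248047), 8.669035911560059)
lens 1483 [[0.649, -0.203, 0.069], [0.668, -0.189, 0.108], [0.724, -0.175, 0.122]]
lens top 954 [ 0.6631512  -0.18970113  0.11599176] [ 0.51231988 -0.24643326  0.0950932 ] [ 0.72208545 -0.17212144  0.37430229]
```

View pics/crop2.png

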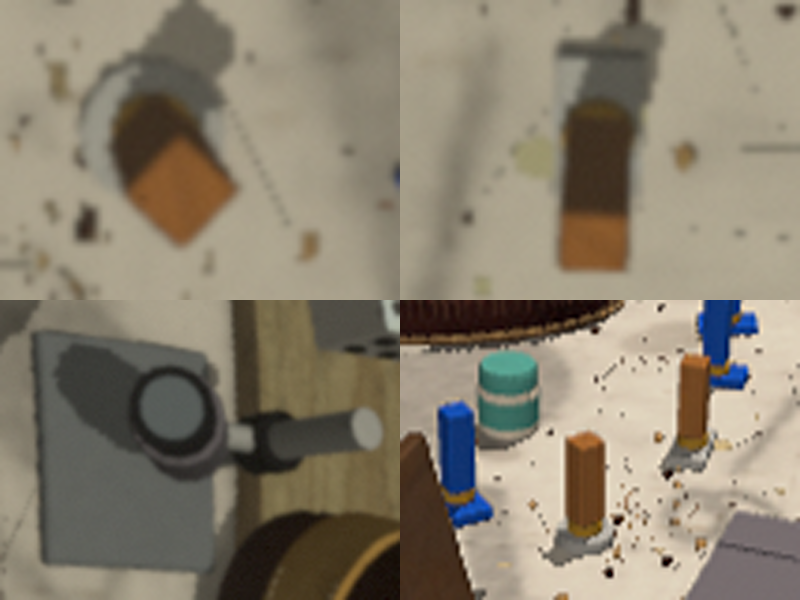

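Candidates: (353,178) has a round foot (34x33 mm) and is the bystander. (313,275) has a 47x26 mm rectangular foot, so it is the target, at (0.503,-0.440) with its long edges along y. I'll approach it with partly closed jaws and measure the stand meanwhile.

Emit:
{"method": "apply_moves", "body": {
  "series": [
    [-0.5, -0.1, 0.5, 0, 0, 0],
    [-0.75, -0.1, 0.9, 0, 0, 0],
    [-0.75, -0.1, 0.9, 0, 0, 0]
  ],
  "jaw": 0.55
}}

```text
clock: 1.9
ee_pos: [0.5008, -0.3796, 0.173]
tool_rot: [[0.001, 1.0, -0.008], [1.0, -0.001, 0.005], [0.005, -0.008, -1.0]]
wrist_force: [-0.4, 0.0, -0.5]
grip_width: 0.0473
finger_force: 0.0
```

Emit:
{"method": "apply_moves", "body": {
  "series": [
    [-0.5, 0, 0, 0, 0, 0],
    [-0.75, 0, 0, 0, 0, 0],
    [-0.75, 0, 0, 0, 0, 0],
    [-0.75, 0, 0, 0, 0, 0]
  ]
}}

```text
clock: 2.3
ee_pos: [0.5036, -0.4388, 0.1791]
tool_rot: [[-0.0, 1.0, 0.001], [1.0, 0.0, 0.001], [0.001, 0.001, -1.0]]
wrist_force: [0.4, 0.0, 0.5]
grip_width: 0.0466
finger_force: 0.0
```

Run:
```python
from h import *
w=dict(np.load('w1.npz')); I=w['image']; P=wcloud(w); hsv=cv2.cvtColor(I,cv2.COLOR_RGB2HSV); v,u=np.mgrid[:400,:640]
m=((hsv[...,0]>80)&(hsv[...,0]<100)&(hsv[...,1]>90)&(u>380)&(u<415)&(v>240)&(v<300)); print('jar',np.percentile(P[m],[5,50,95],axis=0).round(3).tolist())
# stand foot
m=((P[...,2]>.004)&(P[...,2]<.016)&(hsv[...,2]<160)&(u>425)&(u<512)&(v>20)&(v<120)).astype(np.uint8)
m=cv2.morphologyEx(m,cv2.MORPH_OPEN,np.ones((5,5)));N,l,s,c=cv2.connectedComponentsWithStats(m);i=1+s[1:,4].argmax();k=l==i
h=np.median(P[k][:,2]); Q=onplane(w,u[k],v[k],h)[:,:2]*1000
print('foot h',h,s[i],cv2.minAreaRect(Q.astype(np.float32)))
# left (front) edge & right edge fit per row
L=[];Rr=[]
for r in range(40,105):
    cs=np.where(k[r])[0]; L.append((cs.min()-.5,r)); Rr.append((cs.max()+.5,r))
for n,e in(('front',L),('back',Rr)):
    e=np.array(e); q=onplane(w,e[:,0],e[:,1],h)[:,:2]; f=cv2.fitLine(q.astype(np.float32),cv2.DIST_HUBER,0,.001,.001).ravel(); print(n,np.degrees(np.arctan2(f[1],f[0])),f[2:], [q[0],q[-1]])
for a in [(436.1,30.7),(440.2,107.3),(496.5,110.7),(497.6,38.3)]: print(onplane(w,*a,h))
# glass: bright blue-grey disc inside black ring
g=((u>460)&(u<505)&(v>35)&(v<80)&(hsv[...,2]<60)).astype(np.uint8)
cs,_=cv2.findContours(g,cv2.RETR_CCOMP,cv2.CHAIN_APPROX_NONE)
for c in cs:
    if len(c)>30: e=cv2.fitEllipse(c); print('ell',e,len(c),onplane(w,*e[0],.115))
t=(u>470)&(u<495)&(v>45)&(v<70); print('glassz',np.percentile(P[t],[5,50,95],axis=0).round(3).tolist())
m=(u>535)&(u<555)&(v>55)&(v<75)&(P[...,2]>.128)&(P[...,2]<.14); print('posttop',m.sum(),P[m].mean(0))
o=get_obs();print(o['ee_pos'],o['grip_width'])
```

```text
jar [[0.555, -0.458, 0.048], [0.617, -0.449, 0.05], [0.62, -0.325, 0.244]]
foot h 0.010160645186264472 [ 436   31   61   80 3497] ((695.9122314453125, -185.59500122070312), (85.2894515991211, 99.75515747070312), 2.478870153427124)
front -86.66172 [ 0.654172   -0.19466525] [array([ 0.65165661, -0.15174501]), array([ 0.65738547, -0.23185328])]
back -46.755074 [ 0.7147804  -0.18763734] [array([ 0.73710406, -0.13799062]), array([ 0.74051107, -0.22374155])]
[ 0.65276011 -0.13939494  0.01016065]
[ 0.65846507 -0.2358557   0.01016065]
[ 0.74097231 -0.23254741  0.01016065]
[ 0.7422014  -0.13463878  0.01016065]
ell ((490.0989074707031, 72.81428527832031), (11.00574779510498, 24.258272171020508), 83.95491790771484) 63 [ 0.66685392 -0.20189092  0.115     ]
ell ((480.37152099609375, 56.96098327636719), (29.53299903869629, 35.16392135620117), 99.60760498046875) 132 [ 0.65630085 -0.18844016  0.115     ]
ell ((482.4764404296875, 55.41545104980469), (21.68151092529297, 23.314189910888672), 134.34280395507812) 62 [ 0.6585971  -0.18660577  0.115     ]
glassz [[0.65, -0.198, 0.109], [0.659, -0.189, 0.115], [0.667, -0.178, 0.121]]
posttop 173 [ 0.72142426 -0.18435294  0.13393056]
[ 0.503563   -0.43881511  0.17908649] 0.04662706058206448
```

Emit:
{"method": "apply_moves", "body": {
  "series": [
    [0, 0, 0.5, 0, 0, 0],
    [-0.01, 0, 0.82, 0, 0, 0],
    [-0.01, 0, 0.82, 0, 0, 0]
  ]
}}

```text
clock: 2.6
ee_pos: [0.5016, -0.4372, 0.1095]
tool_rot: [[-0.001, 1.0, -0.006], [1.0, 0.001, 0.006], [0.006, -0.006, -1.0]]
wrist_force: [-0.5, 0.5, 0.3]
grip_width: 0.0468
finger_force: 0.0
```

Emit:
{"method": "apply_moves", "body": {
  "series": [
    [0, 0, 0.4, 0, 0, 0],
    [0, 0, 0.7, 0, 0, 0],
    [0, 0, 0.82, 0, 0, 0],
    [0, 0, 0.82, 0, 0, 0],
    [0, 0, 0.82, 0, 0, 0]
  ]
}}

```text
clock: 3.1
ee_pos: [0.5041, -0.4411, 0.049]
tool_rot: [[-0.0, 1.0, 0.002], [1.0, 0.0, -0.002], [-0.002, 0.002, -1.0]]
wrist_force: [0.2, 1.0, 0.5]
grip_width: 0.047
finger_force: 0.0
```

Emit:
{"method": "apply_moves", "body": {
  "series": [
    [0, 0, 0, 0, 0, 0],
    [0, 0, 0, 0, 0, 0],
    [0, 0, 0, 0, 0, 0],
    [0, 0, 0, 0, 0, 0],
    [0, 0, 0, 0, 0, 0],
    [0, 0, 0, 0, 0, 0],
    [0, 0, 0, 0, 0, 0],
    [0, 0, 0, 0, 0, 0]
  ],
  "jaw": 0,
  "force": 50
}}

```text
clock: 3.9
ee_pos: [0.5036, -0.4412, 0.0487]
tool_rot: [[0.0, 1.0, 0.002], [1.0, -0.0, -0.001], [-0.001, 0.002, -1.0]]
wrist_force: [-0.9, 1.5, 6.1]
grip_width: 0.0177
finger_force: 49.2
```

Gripped (17.7 mm). Lifting and carrying to the left end of the plate.

Emit:
{"method": "apply_moves", "body": {
  "series": [
    [0, 0, -0.4, 0, 0, 0],
    [0, 0, -0.8, 0, 0, 0],
    [0, 0, -1, 0, 0, 0]
  ]
}}

```text
clock: 4.2
ee_pos: [0.5038, -0.4416, 0.1299]
tool_rot: [[0.0, 1.0, 0.003], [1.0, -0.0, -0.003], [-0.003, 0.003, -1.0]]
wrist_force: [-0.0, 0.4, -0.7]
grip_width: 0.0174
finger_force: 48.8
```

Emit:
{"method": "apply_moves", "body": {
  "series": [
    [0.3, -0.1, -0.1, 0, 0, 0],
    [0.7, -0.2, -0.2, 0, 0, 0],
    [1, -0.25, -0.2, 0, 0, 0]
  ]
}}

```text
clock: 4.5
ee_pos: [0.4825, -0.3597, 0.144]
tool_rot: [[0.001, 1.0, 0.001], [1.0, -0.001, -0.0], [-0.0, 0.001, -1.0]]
wrist_force: [0.7, 1.1, -0.9]
grip_width: 0.0174
finger_force: 49.0
```

Emit:
{"method": "apply_moves", "body": {
  "series": [
    [0.4, -0.1, 0, 0, 0, 0],
    [0.8, -0.2, 0, 0, 0, 0],
    [1, -0.25, 0, 0, 0, 0]
  ]
}}

```text
clock: 4.8
ee_pos: [0.4617, -0.2785, 0.1429]
tool_rot: [[-0.001, 1.0, -0.002], [1.0, 0.001, 0.001], [0.001, -0.002, -1.0]]
wrist_force: [0.4, 0.8, -1.2]
grip_width: 0.0177
finger_force: 49.0
```

Emit:
{"method": "apply_moves", "body": {
  "series": [
    [0.4, -0.1, 0, 0, 0, 0],
    [0.8, -0.15, 0, 0, 0, 0],
    [1, -0.2, 0, 0, 0, 0]
  ]
}}

```text
clock: 5.1
ee_pos: [0.4466, -0.1993, 0.1431]
tool_rot: [[-0.001, 1.0, -0.0], [1.0, 0.001, 0.0], [0.0, -0.0, -1.0]]
wrist_force: [0.2, -0.3, -1.0]
grip_width: 0.0175
finger_force: 49.0
```

Emit:
{"method": "apply_moves", "body": {
  "series": [
    [0.3, -0.07, 0, 0, 0, 0.02],
    [0.55, -0.13, 0, 0, 0, 0.046],
    [0.55, -0.13, 0, 0, 0, 0.046],
    [0.55, -0.13, 0, 0, 0, 0.046],
    [0.55, -0.13, 0, 0, 0, 0.046],
    [0.55, -0.13, 0, 0, 0, 0.046],
    [0.55, -0.13, 0, 0, 0, 0.046]
  ]
}}

```text
clock: 5.8
ee_pos: [0.4369, -0.1575, 0.1431]
tool_rot: [[0.144, 0.99, 0.0], [0.99, -0.144, -0.0], [-0.0, 0.0, -1.0]]
wrist_force: [-0.1, 0.6, -1.4]
grip_width: 0.0175
finger_force: 49.0
```

Run:
```python
from h import *
o=get_obs(); print(o['ee_pos'],o['wrist_force'],o['tool_rot'].round(3).tolist(),o['grip_width'])
s=cam('scene');d=cam('side');w=cam('wrist')
np.savez('c2.npz',P=cloud(s),I=s['image'],Q=cloud(d),J=d['image']); np.savez('w2.npz',**{k:w[k] for k in('image','depth','mtx','R','t')})
A=cv2.resize(s['image'][150:250,190:324],(400,300),interpolation=cv2.INTER_CUBIC)
B=cv2.resize(d['image'][170:320,290:490],(400,300),interpolation=cv2.INTER_CUBIC)
C=cv2.resize(w['image'],(480,300))
save(0,np.vstack([np.hstack([A,B]),np.hstack([C,np.zeros((300,320,3),np.uint8)])]),'crop3')
```

```text
[ 0.43688386 -0.15750609  0.14307474] [-0.09723811  0.63961481 -1.42328376] [[0.144, 0.99, 0.0], [0.99, -0.144, -0.0], [-0.0, 0.0, -1.0]] 0.01745212168453628
```

View pics/crop3.png

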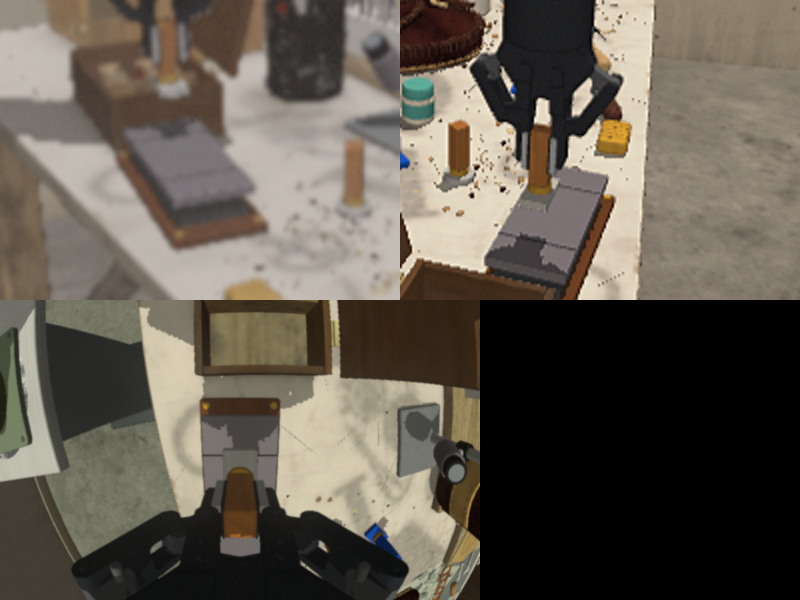

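Die held upright, square with the plate and over its left end (crop: die at (540,185) side, plate under it). Lowering gently.

Emit:
{"method": "apply_moves", "body": {
  "series": [
    [0, 0, 0.25, 0, 0, 0],
    [0, 0, 0.45, 0, 0, 0],
    [0, 0, 0.53, 0, 0, 0],
    [0, 0, 0.56, 0, 0, 0],
    [0, 0, 0.575, 0, 0, 0],
    [0, 0, 0.59, 0, 0, 0],
    [0, 0, 0.6, 0, 0, 0],
    [0, 0, 0.6, 0, 0, 0],
    [0, 0, 0.6, 0, 0, 0]
  ]
}}

```text
clock: 6.85
ee_pos: [0.4368, -0.1568, 0.0954]
tool_rot: [[0.144, 0.99, 0.001], [0.99, -0.144, -0.0], [-0.0, 0.001, -1.0]]
wrist_force: [-0.3, 0.2, -1.2]
grip_width: 0.0172
finger_force: 49.0
```

Emit:
{"method": "apply_moves", "body": {
  "series": [
    [0, 0, 0.01, 0, 0, 0],
    [0, 0, 0.02, 0, 0, 0],
    [0, 0, 0.03, 0, 0, 0],
    [0, 0, 0.04, 0, 0, 0],
    [0, 0, 0.05, 0, 0, 0],
    [0, 0, 0.06, 0, 0, 0],
    [0, 0, 0.065, 0, 0, 0],
    [0, 0, 0.065, 0, 0, 0],
    [0, 0, 0.065, 0, 0, 0],
    [0, 0, 0.065, 0, 0, 0]
  ]
}}

```text
clock: 7.85
ee_pos: [0.4367, -0.1568, 0.09]
tool_rot: [[0.144, 0.99, 0.0], [0.99, -0.144, -0.0], [0.0, 0.0, -1.0]]
wrist_force: [-0.5, 0.7, 4.4]
grip_width: 0.0174
finger_force: 49.6
```

About 5.8 N, or 4 mm sink. Now the rub to the right.

Emit:
{"method": "apply_moves", "body": {
  "series": [
    [-0.01, 0, 0, 0, 0, 0],
    [-0.03, 0, 0, 0, 0, 0],
    [-0.06, 0, 0, 0, 0, 0],
    [-0.1, 0, 0, 0, 0, 0],
    [-0.14, 0, 0, 0, 0, 0],
    [-0.18, 0, 0, 0, 0, 0],
    [-0.22, 0, 0, 0, 0, 0],
    [-0.26, 0, 0, 0, 0, 0],
    [-0.3, 0, 0, 0, 0, 0],
    [-0.34, 0, 0, 0, 0, 0],
    [-0.38, 0, 0, 0, 0, 0],
    [-0.42, 0, 0, 0, 0, 0],
    [-0.46, 0, 0, 0, 0, 0],
    [-0.5, 0, 0, 0, 0, 0]
  ]
}}

```text
clock: 9.25
ee_pos: [0.4308, -0.1966, 0.0899]
tool_rot: [[0.144, 0.99, 0.0], [0.99, -0.144, 0.0], [0.0, 0.0, -1.0]]
wrist_force: [-0.3, 4.2, 5.7]
grip_width: 0.0169
finger_force: 49.7
```

Emit:
{"method": "apply_moves", "body": {
  "series": [
    [-0.04, 0, 0, 0, 0, 0],
    [-0.08, 0, 0, 0, 0, 0],
    [-0.12, 0, 0, 0, 0, 0],
    [-0.16, 0, 0, 0, 0, 0],
    [-0.2, 0, 0, 0, 0, 0],
    [-0.24, 0, 0, 0, 0, 0],
    [-0.28, 0, 0, 0, 0, 0],
    [-0.32, 0, 0, 0, 0, 0],
    [-0.36, 0, 0, 0, 0, 0],
    [-0.4, 0, 0, 0, 0, 0]
  ]
}}

```text
clock: 10.25
ee_pos: [0.4262, -0.2283, 0.0899]
tool_rot: [[0.144, 0.99, -0.0], [0.99, -0.144, 0.0], [0.0, -0.0, -1.0]]
wrist_force: [0.8, 4.1, 4.6]
grip_width: 0.0175
finger_force: 49.7
```

Emit:
{"method": "apply_moves", "body": {
  "series": [
    [-0.04, 0, 0, 0, 0, 0],
    [-0.08, 0, 0, 0, 0, 0],
    [-0.12, 0, 0, 0, 0, 0],
    [-0.16, 0, 0, 0, 0, 0],
    [-0.2, 0, 0, 0, 0, 0],
    [-0.24, 0, 0, 0, 0, 0],
    [-0.28, 0, 0, 0, 0, 0],
    [-0.32, 0, 0, 0, 0, 0],
    [-0.34, 0, 0, 0, 0, 0],
    [-0.35, 0, 0, 0, 0, 0],
    [-0.35, 0, 0, 0, 0, 0],
    [-0.35, 0, 0, 0, 0, 0]
  ]
}}

```text
clock: 11.45
ee_pos: [0.4222, -0.256, 0.09]
tool_rot: [[0.144, 0.99, 0.0], [0.99, -0.144, -0.0], [-0.0, 0.0, -1.0]]
wrist_force: [-0.7, 2.4, 4.3]
grip_width: 0.0174
finger_force: 49.7
```

Rub is done at a steady depth. Lifting off, then computing the inspection pose.

Emit:
{"method": "apply_moves", "body": {
  "series": [
    [0, 0, -0.1, 0, 0, 0],
    [0, 0, -0.3, 0, 0, 0],
    [0, 0, -0.6, 0, 0, 0],
    [0, 0, -0.9, 0, 0, 0],
    [0, 0, -1, 0, 0, 0]
  ]
}}

```text
clock: 11.95
ee_pos: [0.423, -0.2567, 0.172]
tool_rot: [[0.144, 0.99, 0.003], [0.99, -0.144, -0.003], [-0.002, 0.004, -1.0]]
wrist_force: [-0.3, 0.7, -2.2]
grip_width: 0.0176
finger_force: 49.0
```

Emit:
{"method": "apply_moves", "body": {
  "series": [
    [0.1, 0.3, -0.4, 0, 0, 0],
    [0.3, 0.7, -0.7, 0, 0, 0],
    [0.5, 1, -0.8, 0, 0, 0],
    [0.5, 1, -0.8, 0, 0, 0],
    [0.5, 1, -0.8, 0, 0, 0]
  ]
}}

```text
clock: 12.45
ee_pos: [0.5067, -0.2274, 0.2327]
tool_rot: [[0.143, 0.99, -0.003], [0.99, -0.143, 0.0], [-0.0, -0.003, -1.0]]
wrist_force: [-0.3, 1.1, -1.9]
grip_width: 0.0176
finger_force: 49.4
```

```bash
cat > goal.py <<'E'
from h import *
from scipy.spatial.transform import Rotation as Ro
def goal(lens,yaw,d,off=(0,0)):
    ps=np.radians(yaw); f=-np.array([np.cos(ps),np.sin(ps),0]); lz=np.sin(.6)*f+np.array([0,0,np.cos(.6)])
    z=-lz; x=np.array([-np.sin(ps),np.cos(ps),0]); y=np.cross(z,x); R=np.c_[x,y,z]
    return np.array(lens)+(.07+d)*lz-R[:,:2]@np.array(off), R
def delta(p,R,o):
    T=np.array(o['tool_rot']); return (T.T@(p-o['ee_pos'])/.08).round(3), (Ro.from_matrix(T.T@R).as_rotvec()/np.pi).round(4)
E
python3 - <<'E'
from goal import *
o=get_obs(); p,R=goal((.659,-.1875,.115),2.8,.049,(0.001,0)); print(o['clock'],o['ee_pos'],p,delta(p,R,o),o['joint_pos'])
w=cam('wrist');s=cam('scene');d=cam('side')
np.savez('c3.npz',P=cloud(s),I=s['image'],Q=cloud(d),J=d['image']); np.savez('w3.npz',**{k:w[k] for k in('image','depth','mtx','R','t')})
# die handle/plate lateral points in tool frame from side & scene clouds
T=np.array(o['tool_rot'])
for n,c in(('scene',s),('side',d)):
    q=(cloud(c)-o['ee_pos'])@T; m=(abs(q[...,0])<.035)&(abs(q[...,1])<.03)&(q[...,2]>.035)&(q[...,2]<.06)
    hs=cv2.cvtColor(c['image'],cv2.COLOR_RGB2HSV); g=m&(hs[...,1]<80)
    print(n,'plate',g.sum(),np.percentile(q[g],[3,50,97],axis=0).round(4).tolist())
E
```

```text
12.45 [ 0.50666281 -0.22735878  0.23272033] [ 0.59193661 -0.19178114  0.21321494] (array([0.592, 0.992, 0.241]), array([-0.1912,  0.0183, -0.0593])) [-4.42105208e-01  3.01710286e-01  1.63661307e+00 -8.10759329e-04
  1.20571041e+00 -2.98565385e-01]
scene plate 58 [[-0.0238, -0.0144, 0.04], [-0.0176, -0.0084, 0.0424], [0.0212, 0.0097, 0.0479]]
side plate 137 [[-0.0188, -0.0146, 0.0412], [0.0187, -0.0074, 0.0431], [0.025, 0.0111, 0.0495]]
```

Emit:
{"method": "apply_moves", "body": {
  "series": [
    [0.1, 0.1, -0.1, -0.045, 0.004, -0.015],
    [0.2, 0.2, -0.2, -0.09, 0.009, -0.03],
    [0.3, 0.3, -0.3, -0.135, 0.013, -0.044],
    [0.3, 0.4, -0.3, -0.18, 0.0175, -0.057],
    [0.3, 0.4, -0.3, -0.1912, 0.0183, -0.0593],
    [0.3, 0.4, -0.3, -0.1912, 0.0183, -0.0593],
    [0.3, 0.4, -0.3, -0.1912, 0.0183, -0.0593],
    [0.3, 0.4, -0.3, -0.1912, 0.0183, -0.0593]
  ]
}}

```text
clock: 13.4
ee_pos: [0.5426, -0.2089, 0.2583]
tool_rot: [[-0.047, 0.823, 0.566], [0.999, 0.04, 0.026], [-0.001, 0.567, -0.824]]
wrist_force: [0.7, 0.3, -1.6]
grip_width: 0.0178
finger_force: 49.6
```

Run:
```python
from goal import *
o=get_obs(); p,R=goal((.659,-.1875,.115),2.8,.049); print(o['clock'],o['ee_pos'],p,delta(p,R,o),o['joint_pos'])
w=cam('wrist');save(0,w['image'],'wrist4'); np.savez('w4.npz',**{k:w[k] for k in('image','depth','mtx','R','t')})
C=-w['R'].T@w['t'];print('cam',C)
```

```text
13.4 [ 0.54260337 -0.2088838   0.25826163] [ 0.59188776 -0.19078234  0.21321494] (array([0.197, 0.197, 0.819]), array([ 0.0007,  0.0005, -0.0002])) [-0.55275401  0.13149434  1.93947883  0.56971283  0.63380984 -0.99036424]
cam [ 0.47007997 -0.14019267  0.36049327]
```

View pics/wrist4.png

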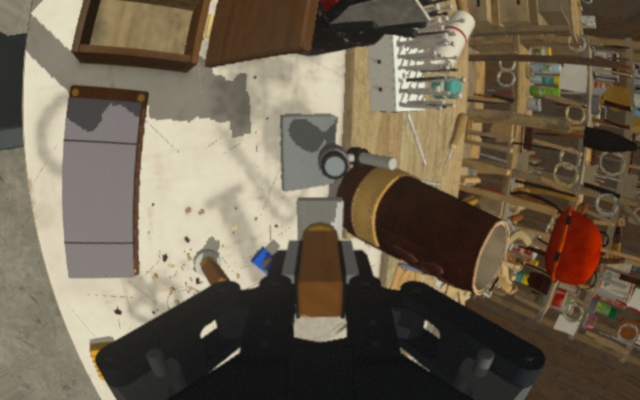

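Lens ring at (333,162), stand foot around (310,150), die face plate at (320,210) square in the jaws. Second and last measurement of the lens and stand.

Run:
```python
from goal import *
w=dict(np.load('w4.npz')); I=w['image']; P=wcloud(w); hsv=cv2.cvtColor(I,cv2.COLOR_RGB2HSV); v,u=np.mgrid[:400,:640]
m=((P[...,2]>.005)&(P[...,2]<.015)&(hsv[...,2]<160)&(u>270)&(u<350)&(v>100)&(v<200)).astype(np.uint8)
m=cv2.morphologyEx(m,cv2.MORPH_OPEN,np.ones((3,3)));N,l,s,c=cv2.connectedComponentsWithStats(m);i=1+s[1:,4].argmax();k=l==i
h=np.median(P[k][:,2]); print('foot',h,s[i],cv2.minAreaRect(onplane(w,u[k],v[k],h)[:,:2].astype(np.float32)*1000))
L=np.array([(np.where(k[r])[0].min()-.5,r) for r in range(122,183)]); q=onplane(w,L[:,0],L[:,1],h)[:,:2]
f=cv2.fitLine(q.astype(np.float32),cv2.DIST_HUBER,0,.001,.001).ravel(); print('front edge',np.degrees(np.arctan2(f[1],f[0])),f[2:])
g=((u>312)&(u<356)&(v>142)&(v<184)&(hsv[...,2]<70)&(P[...,2]>.09)).astype(np.uint8)
cs,_=cv2.findContours(g,cv2.RETR_CCOMP,cv2.CHAIN_APPROX_NONE)
for c in cs:
    if len(c)>25: e=cv2.fitEllipse(c); print('ell',np.round(e[0],1),np.round(e[1],1),len(c),onplane(w,*e[0],.115))
t=(abs(u-333)<7)&(abs(v-161)<7); q=P[t]; q=q[q[:,2]<.2]; n=np.linalg.svd(q-q.mean(0))[2][2]; print('glass',q.mean(0),n*np.sign(n[2]))
```

```text
foot 0.010137631408958181 [ 281  115   55   76 3310] ((696.313720703125, -184.79537963867188), (85.58766174316406, 98.8958511352539), 2.871448516845703)
front edge -86.425934 [ 0.6537699 -0.1895164]
ell [333.5 164.5] [25.8 27.9] 76 [ 0.65765861 -0.18517881  0.115     ]
ell [334.4 166. ] [21.9 22.4] 62 [ 0.65894049 -0.18682678  0.115     ]
ell [328.2 134.2] [26.5 29.6] 34 [ 0.64935979 -0.15469044  0.115     ]
glass [ 0.6568917  -0.18162958  0.1148952 ] [-0.59152977  0.02007147  0.80603329]
```

Emit:
{"method": "apply_moves", "body": {
  "series": [
    [0.1, 0.1, 0.2, 0, 0, 0],
    [0.2, 0.197, 0.4, 0, 0, 0],
    [0.2, 0.197, 0.6, 0, 0, 0],
    [0.2, 0.197, 0.75, 0, 0, 0],
    [0.2, 0.197, 0.819, 0, 0, 0],
    [0.2, 0.197, 0.819, 0, 0, 0],
    [0.2, 0.197, 0.819, 0, 0, 0],
    [0.2, 0.197, 0.819, 0, 0, 0],
    [0.2, 0.197, 0.819, 0, 0, 0]
  ]
}}

```text
clock: 14.35
ee_pos: [0.5915, -0.1905, 0.2135]
tool_rot: [[-0.047, 0.822, 0.567], [0.999, 0.039, 0.026], [-0.001, 0.567, -0.823]]
wrist_force: [0.6, 0.3, -1.2]
grip_width: 0.0175
finger_force: 49.7
```

Run:
```python
from goal import *
o=get_obs(); p,R=goal((.6589,-.187,.115),3.0,.049,(0.0005,0)); print(o['clock'],o['ee_pos'],p,delta(p,R,o),o['finger_force'])
T=np.array(o['tool_rot']); ims=[]
for n in('scene','side','wrist'):
    c=cam(n); q=((wcloud if n=='wrist' else cloud)(c)-o['ee_pos'])@T; hs=cv2.cvtColor(c['image'],cv2.COLOR_RGB2HSV)
    m=(abs(q[...,0])<.035)&(abs(q[...,1])<.03)&(q[...,2]>.036)&(q[...,2]<.06)&(hs[...,1]<80)
    if m.sum()>5: print(n,'plate in tool',m.sum(),np.percentile(q[m],[3,50,97],axis=0).round(4).tolist())
    b={'scene':(270,130,120,90),'side':(170,190,140,105),'wrist':(240,100,160,120)}[n]
    ims.append(cv2.resize(c['image'][b[1]:b[1]+b[3],b[0]:b[0]+b[2]],(400,300),interpolation=cv2.INTER_CUBIC))
save(0,np.vstack([np.hstack(ims[:2]),np.hstack([ims[2],ims[2]*0])]),'crop5')
```

```text
14.35 [ 0.59147892 -0.1905096   0.21350726] [ 0.5918258  -0.1910159   0.21321494] (array([-0.007,  0.001,  0.005]), array([ 0.0011,  0.0012, -0.0012])) 49.695913195610046
scene plate in tool 63 [[-0.0239, -0.0142, 0.0388], [-0.0124, -0.0058, 0.0406], [0.0219, 0.011, 0.0458]]
side plate in tool 125 [[-0.0165, -0.0135, 0.0403], [0.0205, -0.0002, 0.0424], [0.0261, 0.0114, 0.0486]]
wrist plate in tool 1450 [[0.0024, -0.0119, 0.0396], [0.0163, 0.0003, 0.0409], [0.0237, 0.0129, 0.0455]]
```

View pics/crop5.png

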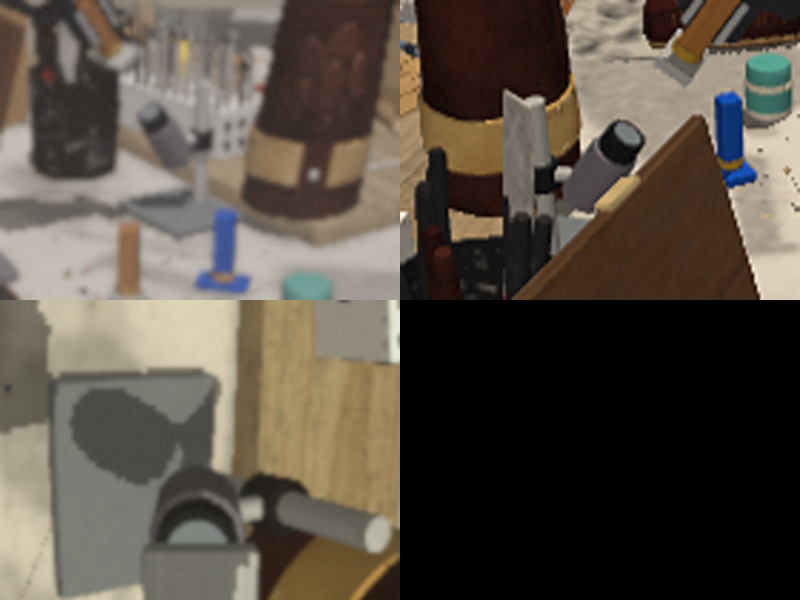

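The die faces the lens squarely: face plate about (110,55) in the scene crop, opposite the barrel at (160,125). The measured pose is within 1 mm and 0.3° of target. Settling, then handing in.

Emit:
{"method": "apply_moves", "body": {
  "series": [
    [0, 0, 0, 0, 0, 0],
    [0, 0, 0, 0, 0, 0],
    [0, 0, 0, 0, 0, 0],
    [0, 0, 0, 0, 0, 0],
    [0, 0, 0, 0, 0, 0]
  ]
}}

```text
clock: 15.0
ee_pos: [0.5916, -0.1902, 0.2129]
tool_rot: [[-0.048, 0.823, 0.566], [0.999, 0.039, 0.027], [-0.0, 0.567, -0.824]]
wrist_force: [-0.2, -0.1, -0.9]
grip_width: 0.0174
finger_force: 49.7
```

```bash
python3 -c "
from h import *
print(abs(get_obs()['joint_vel']).max()); print(ticket.hand_in())"
```

```text
0.0014509646797686935
the job is handed in; nothing more can be done
None
```

I rubbed the rectangular die from the left line to the right at about 4 mm sink, and handed the job in at 15 s with the gripper holding its face square to the lens, 70 mm out; the hand-in gave no verdict.

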